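# Filter cartridge held half way to its bayonet lock

### The arm

A 7-joint arm with a two-finger parallel gripper is mounted at the origin on the work surface. World frame = base frame: x ahead of the robot, y to its left, z up, the work surface at z = 0. Lengths are in m, angles in rad, forces in N, time in s.
With the tool pointing down it reaches from about 0.425 to 0.825 m from the base axis. Payload 3.6 kg.
Tool frame: the origin (TCP) lies where the fingers leave the gripper's body, on its centre line; the fingertips stand 73 mm ahead of it and the grasp point (between the pads) lies 54 mm ahead of it; z points along the fingers, y is the line along which they close (so a half turn about z gives the same grasp; the last joint's range is limited). The gripper opens to 85 mm and grips with 20 to 120 N. Pads are 22 mm wide; open, the fingers measure 114 mm over their backs; the gripper's body (76 mm by 85 mm) begins 54 mm behind the grasp point. The pads swing forward as they close: fully open they stand 13 mm farther back than shut.
Start: joints at [1.319, 0.615, -0.013, 1.423, 0.008, 1.103, -0.04], TCP at [0.146, -0.633, 0.304] pointing down, gripper open.
Joint ranges: [-3.12, 3.12], [-0.3, 2.06], [-1.34, 1.32], [0.26, 2.42], [-1.36, 4.5], [0.01, 1.98], [-2.84, 2.84]. Speed limits (rad/s): [2.79, 2.79, 3.14, 3.14, 3.14, 3.14, 3.14].

### API

Orientations are given as a unit quaternion [x, y, z, w].
In Python, from station import arm, snapshot, camera_info, ticket gives the robot as it stands. Calls block until the motion is done:
- arm.movep(position, orientation): joint-space move of the TCP to a pose.
- arm.line_to(position, velocity=0.15, ori=None): straight line of the TCP; ori=None keeps the orientation; velocity is the mean speed in m/s.
- arm.move_j(angles): joint-space move.
- arm.move_gripper(opening, effort=None): opening from 0.0 (shut) to 1.0 (fully open); effort is the grip in N (None keeps the last); returns when the fingers have stopped.
- arm.pause(seconds).
- arm.ik(position, orientation): joint angles nearest the present ones, or None.
- snapshot(name): name is "side" or "top" or "wrist"; returns the picture (420x560x3 uint8, blue, green, red); there is no depth.
- camera_info(name): a dict with "fx", "fy", "cx", "cy" (pixels), "dist_coeffs" ([k1, k2, p1, p2, k3] as OpenCV has them; the pictures are not rectified), "R" (3x3) and "t" (3): a world point X has camera coordinates R X + t; the wrist camera has in their place "T_tool_cam" (4x4, takes a point from camera to tool coordinates, whose origin is the TCP and whose axes are the flange's). Camera axes: x right, y down, z forward; pixel columns grow to the right and rows downward; lengths in m; the calibration is good to about 2 mm. A picture is of the moment at which its call begins: read the wrist's pose just before it. camera_info takes no time and is no camera call.
A pose or a line that the arm cannot do raises arm.MotionError and nothing moves.
- ticket.finish_job(): hands the job in; it is judged then, once.
Readings, each from a call of its own:
- arm.read_time(): time.
- arm.read_joint_positions(): joint angles.
- arm.read_dq(): joint speeds.
- arm.read_effort(): joint torques, N m.
- arm.read_tool_pos(): TCP position.
- arm.read_eef_rot(): TCP orientation.
- arm.read_ft_force(): force on the tool from outside, world axes, zero at the start.
- arm.read_wrist_torque(): the same for the moment, N m.
- arm.read_opening(): opening from 0.0 (shut) to 1.0 (fully open).
- arm.read_finger_force(): force on a finger pad.
Only numpy, scipy, OpenCV 4.12 (cv2) and the standard library are available. Lean on these libraries where they do the work, as an engineer would, in place of code of your own. Each camera call takes 0.05 s, during which the arm holds its last target. There are 200 camera calls.

### The job

The white unit is on the bench for a safety-switch check: pull the filter cartridge with the orange grip bar straight up out of its blue holder and put it into the unit's grey collar, its two lugs going down through the two slots at the green marks. Press it down against the spring until the black flange is on the collar, then turn it clockwise (seen from above) until the grip bar points at the yellow marks, half way to the lock, and never let it go on to the lock at the red marks. Finish while still gripping it there, with the cartridge upright and in the collar, and leave everything else on the bench where it is.

Things in the scene. Friction and masses are not known exactly. Their poses are not given: they have to be found in the camera images.
- cartridge: Filter cartridge, 130 long, about 0.12 kg, upright in the blue holder. Origin at the stem's tip, z up its axis. Stem 20 across, tapered tip, to 57; black hub, conical foot then 31 across, 57 to 94; two opposite lugs along +x and -x, reaching 25 from the axis, 8 wide, 75 to 81 up; black flange 56 across, 94 to 100; orange grip bar 100 to 130. Half a turn about z makes no difference
- grip_bar (a point): centre of the cartridge's orange grip bar, 115 above the stem's tip; the bar is 46 long (along the cartridge's x, over the lugs), 14 thick (along y), 30 tall, with a white line along its top
- holder: blue upright tube, 36 across on a round foot 68 across, rim 60 above the bench, bore 23 across with its floor 10 above the bench; fixed to the bench; holds the cartridge, stem in the bore. Origin under its centre
- unit: White appliance, fixed. Origin on the bench under the grey collar's axis, z up; footprint x -75 to 215, y -95 to 95 (handle to 118 on +y). White turret 104 across, 110 high, carries the collar; housing with dotted grille, 112 high, at x 68 to 210. Paired coloured marks on turret and collar: green along the unit's +x and -x, yellow 45 deg clockwise (from above) from them, red 90 deg
- collar_top (a point): Centre of the collar's mouth, 140 above the bench. Collar 72 across, 110 to 140 up, with an inner ledge 8 thick: hole 36 across, two entry slots at the green marks, 14 wide at the hole, 23 outside, reaching 29 out. Under the ledge the lugs turn clockwise only: slots 0 deg, yellow 45, from about 75 they spring up into the lock (red, 90). Bore 28 across below
- half_mark: frame at the collar's axis, 111 above the bench, fixed to the unit, whose +x and -x axes point at the two yellow marks (unit's x turned 45 deg clockwise from above)
- plunger (a joint): spring plunger in the unit's bore, m pressed; 0 at rest, its top 65 above the bench. Pushes up about 3 N at rest, 7 N fully in. The cartridge's origin is 65 above the bench with lugs standing on the ledge, 46 with the flange pressed onto the collar (joint 0.019), 51 when the spring holds the lugs up against the ledge (0.014), 55 when locked
- driver_stand: aluminium upright tube on a round foot 68 across, fixed, rim 60 above the bench, with the screwdriver in it; not part of the job. Origin under its centre
- screwdriver: bystander: red-handled screwdriver standing upright in the aluminium stand, 140 long, handle 22 across; origin at its tip
- cleaner_bottle: bystander: bottle 48 across, 120 tall, blue cap; origin under its centre
- tape_roll: bystander: yellow roll of tape lying flat, 90 across, 25 high; origin under its centre
- mouse: bystander: black computer mouse about 65 x 55 x 33; origin under its front part
- cordless_driver: bystander: orange and black cordless driver standing on its battery, about 185 long, 182 tall; origin under the battery's centre

How it is judged:
On the way, in this order (a step that is already met when the one before it is completed fails the run):
1. the cartridge is gripped and clear above its holder (z of cartridge in the frame of holder above 0.062 m and contact force between the fingers and cartridge above 1 N), for 0.1 s.
2. the cartridge is down in the collar at the entry slots, lugs below the ledge (horizontal distance between cartridge and unit below 0.006 m and z of cartridge in the frame of unit below 0.0525 m and angle between the x axis of cartridge and the x axis of unit, either way round below 0.4 rad), for 0.05 s.
At the end, for the whole second after the job is handed in: Cartridge in the collar, within 6 mm of its axis, lugs below the ledge (origin 43 to 52.5 mm up), upright within 0.12 rad, grip bar within 0.22 rad of the yellow marks, at rest (0.02 m/s, 0.15 rad/s), still gripped (over 2 N); bystanders within 30 mm of their starts (horizontal distance between cartridge and unit below 0.006 m and z of cartridge in the frame of unit between 0.043 and 0.0525 m and angle between the x axis of cartridge and the x axis of half_mark, either way round below 0.22 rad and angle between cartridge's own z axis and vertical below 0.12 rad and contact force between the fingers and cartridge above 2 N and angular speed of cartridge below 0.15 rad/s and linear speed of cartridge below 0.02 m/s and distance of each of screwdriver, cleaner_bottle, tape_roll, mouse, cordless_driver from where it was at the start of the episode below 0.03 m); the arm keeps its last pose, push and grip.
It fails at once if the cartridge is turned on to the lock (bar within 0.35 rad of the red marks, lugs in the collar) (horizontal distance between cartridge and unit below 0.006 m and z of cartridge in the frame of unit below 0.058 m and angle between the x axis of cartridge and the y axis of unit, either way round below 0.35 rad).
It fails at once if a bystander is pushed more than 30 mm away (distance of any of screwdriver, cleaner_bottle, tape_roll, mouse, cordless_driver from where it was at the start of the episode above 0.03 m).
It also fails if it takes over 43 s, if anything falls off the work surface, if the arm or the gripper's body presses on something with over 40 N, if the wrist force passes 120 N, or if a joint passes its speed limit or range.

## Working session

There is one attempt and no reset: what is moved stays moved. The work goes in short steps, each a Python script; the robot and the scene stay as the last script left them, time stands still between calls to the robot, and variables do not carry over. Pictures are saved under pics/ and viewed, at most 10 in all, crops included, and the job is handed in when it is done.

```bash
mkdir -p pics; python3 - <<'E'
from station import arm, snapshot, camera_info
import cv2
for n in("top","side"): cv2.imwrite(f"pics/{n}0.png",cv2.resize(snapshot(n),(784,588)))
for n in("top","side","wrist"): print(n,camera_info(n))
print(arm.read_time(),arm.read_tool_pos(),arm.read_eef_rot(),arm.read_joint_positions())
E
```

```text
top {'fx': 415.40295669513404, 'fy': 415.40295669513404, 'cx': 283.06538214313065, 'cy': 203.80796832412418, 'dist_coeffs': array([-0.03751014,  0.        ,  0.        ,  0.        ,  0.        ]), 'R': array([[-0.02622951, -0.999641  , -0.0054675 ],
       [-0.99882073,  0.02643074, -0.04072541],
       [ 0.0408553 ,  0.00439284, -0.99915542]]), 't': array([-0.08571383,  0.55859146,  1.21250408])}
side {'fx': 463.0482271476877, 'fy': 463.0482271476877, 'cx': 284.3459091895923, 'cy': 216.55291267667056, 'dist_coeffs': array([-0.08893089,  0.        ,  0.        ,  0.        ,  0.        ]), 'R': array([[ 0.99893048, -0.04618557,  0.00218931],
       [-0.0238072 , -0.5543531 , -0.83194102],
       [ 0.03963732,  0.83099912, -0.55485975]]), 't': array([-0.5900333 ,  0.04965964,  1.13064775])}
wrist {'fx': 317.5337729848391, 'fy': 317.5337729848391, 'cx': 278.2329313828744, 'cy': 212.1572967822262, 'dist_coeffs': array([0.02495539, 0.        , 0.        , 0.        , 0.        ]), 'T_tool_cam': array([[ 1.08473428e-03, -9.61510274e-01, -2.74766840e-01,
         7.01113553e-02],
       [ 9.99998997e-01,  7.92671571e-04,  1.17398202e-03,
         2.95135666e-05],
       [-9.10995909e-04, -2.74767838e-01,  9.61510169e-01,
        -7.12600671e-02],
       [ 0.00000000e+00,  0.00000000e+00,  0.00000000e+00,
         1.00000000e+00]])}
0.1 [ 0.1454246  -0.63298674  0.30283218] [ 9.93627653e-01  1.12706273e-01 -1.44045452e-04 -1.16731848e-03] [ 1.31850564  0.61584504 -0.01263518  1.42475955  0.00810464  1.10339048
 -0.04038099]
```

View pics/top0.png

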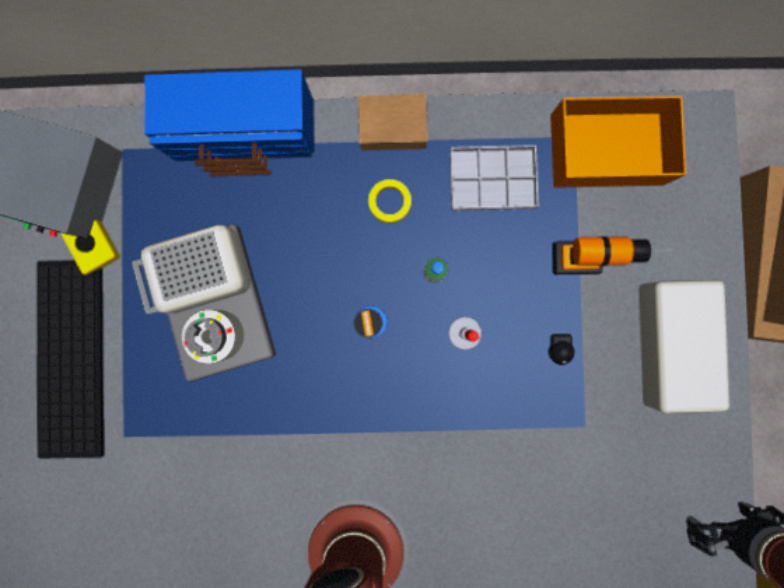

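View pics/side0.png

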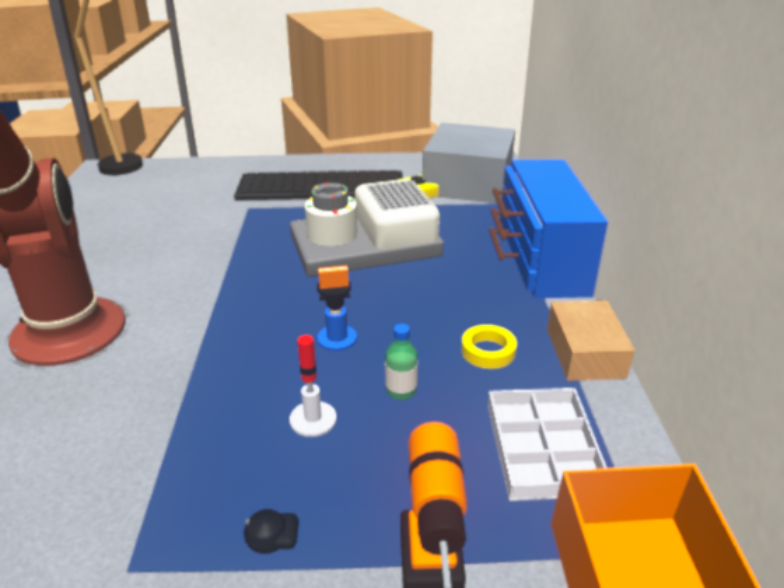

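The top view (shown at 1.4x) has the grip bar at about (367,323) and the collar centre at about (208,336). The housing lies above the collar, tilted slightly. I'll make enlarged crops for exact pixels.

```bash
cat > h.py <<'E'
import numpy as np, cv2
from station import arm, snapshot, camera_info
from scipy.spatial.transform import Rotation as Ro
def cam(n,pose=None):
    c=camera_info(n); K=np.array([[c['fx'],0,c['cx']],[0,c['fy'],c['cy']],[0,0,1]])
    if n!='wrist': R,t=np.array(c['R']),np.array(c['t'])
    else:
        T=np.eye(4);T[:3,:3]=Ro.from_quat(pose[1]).as_matrix();T[:3,3]=pose[0]
        W=np.linalg.inv(T@np.array(c['T_tool_cam']));R,t=W[:3,:3],W[:3,3]
    return K,np.array(c['dist_coeffs']),R,t
def toworld(n,uv,z,pose=None):
    K,d,R,t=cam(n,pose); p=cv2.undistortPoints(np.array([[uv]],float),K,d)[0,0]
    o=-R.T@t; r=R.T@np.array([p[0],p[1],1]); return o+r*(z-o[2])/r[2]
def down(a):  # tool z down, tool y (closing line) along world angle a
    y=np.array([np.cos(a),np.sin(a),0]);z=np.array([0,0,-1.]);x=np.cross(y,z)
    return Ro.from_matrix(np.c_[x,y,z]).as_quat()
E
python3 - <<'E'
from h import *
im=snapshot("top")
a=cv2.resize(im[205:265,105:195],None,fx=6,fy=6,interpolation=cv2.INTER_CUBIC)
b=cv2.resize(im[210:250,245:285],None,fx=6,fy=6,interpolation=cv2.INTER_CUBIC)
o=np.zeros((360,780,3),np.uint8);o[:,:540]=a;o[:240,540:]=b
cv2.imwrite("pics/crop.png",o)
print(toworld("top",(367/1.4,323/1.4),.14),toworld("top",(208/1.4,336/1.4),.14))
E
```

```text
[ 0.48153694 -0.04410599  0.14      ] [0.46461231 0.25672842 0.14      ]
```

View pics/crop.png

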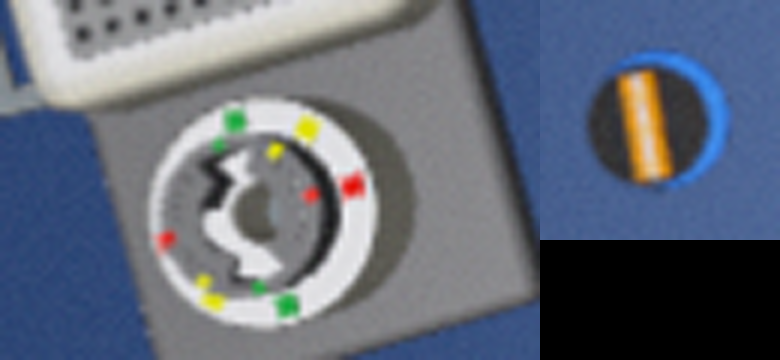

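The crop shows collar green marks at (219,145) and (258,288), and turret green marks at (235,120) and (288,305). The bar's white line runs from (637,75) to (655,178). Next I'll compute the poses.

```bash
python3 - <<'E'
from h import *
A=lambda u,v,z:toworld("top",(105+u/6-.4,205+v/6-.4),z)
B=lambda u,v:toworld("top",(245+(u-540)/6-.4,210+v/6-.4),.14)
ang=lambda p,q:np.degrees(np.arctan2(*(p-q)[1::-1]))
e1,e2=B(637,75),B(655,178);print("bar",(e1+e2)/2,ang(e1,e2),np.linalg.norm(e1-e2))
for z,ps in((.14,[(219,145),(258,288)]),(.14,[(275,151),(204,281)]),(.11,[(235,120),(288,305)]),(.11,[(307,127),(212,300)]),(.11,[(353,186),(167,240)])):
    p,q=[A(*x,z) for x in ps];print((p+q)/2,ang(p,q),np.linalg.norm(p-q))
# view pose over the bar; closing line perpendicular to bar
c=((e1+e2)/2)[:2]; th=np.radians(ang(e1,e2))
for s in(1,-1):
  o=down(th+s*np.pi/2); print(s,arm.ik([*c,.30],o), arm.ik([*c,.174],o))
E
```

```text
bar [ 0.48162613 -0.04443004  0.14      ] 8.529318154591856 0.04577338048690052
[0.46311443 0.26804087 0.14      ] 14.551153295633066 0.06534726160995095
[0.46329754 0.26757568 0.14      ] -29.911317025873267 0.06504050661585745
[0.46351515 0.26777465 0.11      ] 15.263067246242345 0.08716323452408857
[0.4630416  0.26866467 0.11      ] -30.0448998598575 0.08902281184845523
[0.46323008 0.26847852 0.11      ] -75.3207045130321 0.08820556483290357
1 [ 0.68839344  0.51096418 -0.95354048  1.87757204  0.49086888  1.00836596
  1.24264196] [ 0.51216439  0.64649418 -0.70478779  2.02482256  0.64747495  0.70368486
  1.11238609]
-1 [ 0.23086786  0.37363465 -0.25307002  1.89005731  0.11767174  0.89216355
 -1.50141168] [ 0.09347502  0.55182493 -0.0678647   2.03739135  0.06757886  0.55442699
 -1.44375242]
```

```bash
python3 - <<'E'
from h import *
c=[.4816,-.0444]; u=[.4632,.268]; th=np.radians(8.5)
for s in(1,-1):
  for p,a in((c+[.3],8.5),(u+[.34],15),(u+[.221],15),(u+[.221],-30),(u+[.221],-40)):
    q=arm.ik(p,down(np.radians(a)+s*np.pi/2)); print(s,a,None if q is None else np.round(q,2))
arm.line_to([.1454,-.633,.35],.25)
arm.movep(c+[.30],down(th-np.pi/2))
p=(arm.read_tool_pos(),arm.read_eef_rot()); print(arm.read_time(),p,np.round(arm.read_joint_positions(),2))
np.save("p1.npy",np.r_[p]); im=snapshot("wrist")
cv2.imwrite("pics/w1.png",cv2.resize(im,(784,588),interpolation=cv2.INTER_CUBIC))
K,d,R,t=cam("wrist",p)
for z in(.14,): print(1.4*cv2.projectPoints(np.array([[c[0]+k*.023*np.cos(th),c[1]+k*.023*np.sin(th),z] for k in(-1,0,1)]),cv2.Rodrigues(R)[0],t,K,d)[0][:,0])
E
```

```text
1 8.5 [ 0.69  0.51 -0.95  1.88  0.49  1.01  1.24]
1 15 [ 0.12  0.63 -1.15  1.68  0.6   1.23  0.66]
1 15 [ 0.1   0.81 -1.15  1.84  0.85  1.08  0.45]
1 -30 [-0.06  0.66 -0.81  1.84  0.61  0.9  -0.11]
1 -40 [-0.06  0.66 -0.8   1.84  0.6   0.9  -0.27]
-1 8.5 [ 0.23  0.37 -0.25  1.89  0.12  0.89 -1.5 ]
-1 15 [ 0.1   0.61 -1.1   1.68  0.57  1.22 -2.45]
-1 15 [-0.16  0.61 -0.62  1.85  0.46  0.84 -2.33]
-1 -30 [-0.93  0.6   0.56  1.87 -0.43  0.8  -2.23]
-1 -40 [-0.57  0.54 -0.    1.86  0.    0.75 -2.83]
2.9 (array([ 0.4817361 , -0.04545056,  0.29996513]), array([9.97322665e-01, 7.31262347e-02, 3.00705543e-05, 2.35712060e-04])) [ 0.28  0.38 -0.31  1.89  0.15  0.9  -1.53]
[[387.02068653 343.65813343]
 [386.91855616 304.1692005 ]
 [386.80984403 262.56777487]]
```

View pics/w1.png

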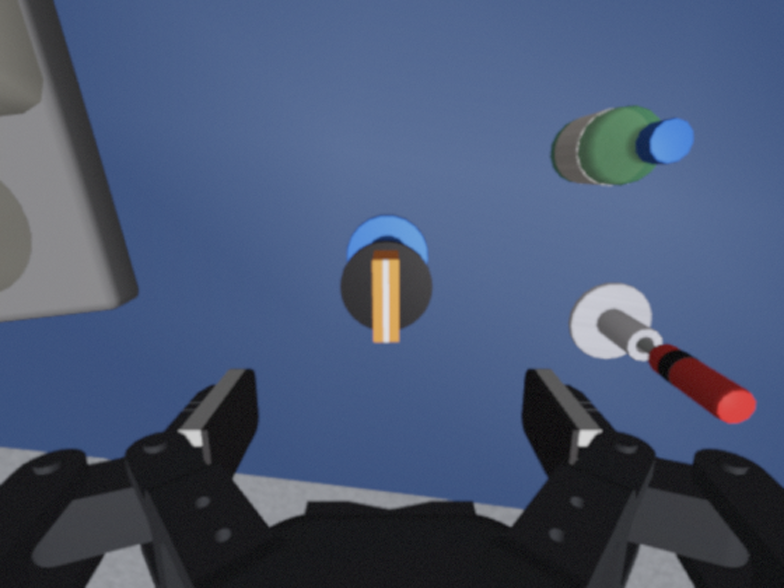

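The wrist view shows the bar's white line at x≈386, rows 260–343, which matches the projection to within about 1 mm. I'll half-turn the wrist for joint margin, then grasp and lift.

```bash
python3 - <<'E'
from h import *
c=[.4816,-.0444]; u=[.4632,.268]; th=np.radians(8.5)
q=np.array(arm.read_joint_positions()); q[6]+=np.pi; arm.move_j(q)
o=down(th+np.pi/2)
arm.line_to(c+[.22],.15,o); arm.line_to(c+[.1855],.06)
print(arm.read_tool_pos(),arm.read_ft_force())
arm.move_gripper(0.0,70); print(arm.read_opening(),arm.read_finger_force(),arm.read_ft_force(),arm.read_tool_pos())
arm.line_to(c+[.20],.04); print(arm.read_ft_force())
arm.line_to(c+[.345],.12)
print(arm.read_time(),arm.read_tool_pos(),arm.read_eef_rot(),arm.read_ft_force(),np.round(arm.read_joint_positions(),2),arm.read_finger_force())
for p,a in((u+[.345],15),(u+[.221],15),(u+[.221],-30)):
    q=arm.ik(p,down(np.radians(a)+np.pi/2)); print(a,None if q is None else np.round(q,2))
E
```

```text
[ 0.48171312 -0.04435228  0.18540166] [-0.30550097 -0.46333084 -0.16461503]
0.14945329627642845 68.39170932769775 [0.40195827 0.22407615 3.1431123 ] [ 0.4817947  -0.04432203  0.1857873 ]
[ 0.5607065   0.31388489 -1.21416911]
9.5333 [ 0.48116189 -0.04443789  0.34424174] [-7.41110012e-02  9.97249550e-01  1.37231494e-04 -9.35811852e-04] [-0.52135138  1.00429739 -1.36119362] [ 0.29  0.33 -0.33  1.82  0.12  1.01  1.63] 68.23797225952148
15 [-0.26  0.43 -0.45  1.69  0.2   1.08  1.06]
15 [-0.31  0.57 -0.39  1.85  0.29  0.78  0.98]
-30 [-0.42  0.55 -0.22  1.85  0.17  0.76  0.32]
```

```bash
python3 - <<'E'
from h import *
u=[.4632,.268]
arm.movep(u+[.345],down(np.radians(15+90))); arm.pause(.3)
p=(arm.read_tool_pos(),arm.read_eef_rot()); print(arm.read_time(),p,arm.read_ft_force())
w=snapshot("wrist"); s=snapshot("side")
cr=cv2.resize(s[80:200,190:310],(588,588),interpolation=cv2.INTER_CUBIC)
cv2.imwrite("pics/w2.png",cv2.resize(w,(784,588)));cv2.imwrite("pics/s2.png",cr)
K,d,R,t=cam("side"); P=lambda X:(cv2.projectPoints(np.array(X,float),cv2.Rodrigues(R)[0],t,K,d)[0][:,0]-[190,80]+.4)*4.9
x,y,z=p[0]; a=np.radians(15);k=.023
print(P([[x,y,z-.1755],[x,y,z-.0755],[x,y,z-.0455],[*u,.14],[u[0]+.036,u[1],.14],[u[0]-.036,u[1],.14]]))
K,d,R,t=cam("wrist",p);a=np.radians(15)
g=lambda r,z,an:[u[0]+r*np.cos(an),u[1]+r*np.sin(an),z]
print(1.4*cv2.projectPoints(np.array([g(r*s,z,a+b) for r,z in((.0325,.14),(.044,.11)) for b in(0,-np.pi/4,-np.pi/2) for s in(1,-1)]),cv2.Rodrigues(R)[0],t,K,d)[0][:,0])
E
```

```text
11.025 (array([0.46367828, 0.26702625, 0.34503038]), array([-1.29546302e-01,  9.91573357e-01, -1.72659617e-04,  6.36212237e-05])) [-0.06505484  0.66161405 -2.06369818]
[[218.69295949 228.02673873]
 [208.79406983  56.09265595]
 [205.71947795   1.81635021]
 [220.7514289  275.58332767]
 [283.68632198 274.34420554]
 [157.77745951 276.87914907]]
[[391.63104043 330.1414903 ]
 [391.67388299 231.34524534]
 [356.49291533 316.44551108]
 [428.4122707  246.57768108]
 [340.85296371 282.31872568]
 [442.46994634 282.26007506]
 [391.48807777 330.84657014]
 [391.53037029 208.52874026]
 [348.50803414 314.10380714]
 [436.93989064 227.62058804]
 [329.05982811 272.08906473]
 [453.98589587 272.01229909]]
```

View pics/w2.png

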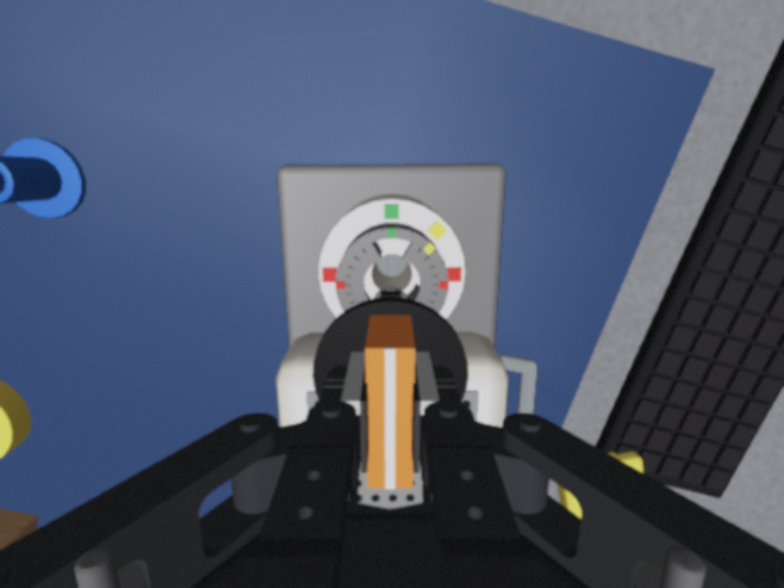

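View pics/s2.png

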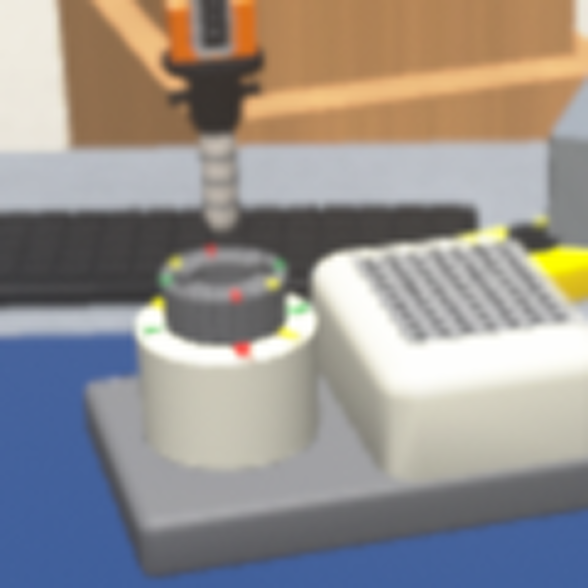

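The marks in the wrist view sit about 2 px (1.5 mm) from the prediction. In the side view the stem tip and the collar centre are shifted by the same amount, so they line up with each other. I'll insert now.

```bash
python3 - <<'E'
from h import *
u=[.4632,.268]; o=down(np.radians(105))
def st(): print(round(arm.read_time(),2),np.round(arm.read_tool_pos(),4),np.round(arm.read_ft_force(),1),round(arm.read_finger_force(),1))
arm.line_to(u+[.29],.1,o); st()
for z in(.25,.24,.234,.228,.2225):
    arm.line_to(u+[z],.05); st()
    f=np.array(arm.read_ft_force())
    if np.linalg.norm(f)>20: print("stop");break
E
```

```text
11.82 [0.4635 0.2683 0.2904] [ 0.7 -0.2 -0.6] 68.3
12.78 [0.4634 0.2682 0.2502] [-0.5 -0.4 -1.7] 68.3
13.12 [0.4637 0.2683 0.2403] [-0.5 -0.7  1.4] 68.8
13.39 [0.4636 0.2683 0.2342] [0.8 0.7 2. ] 68.9
13.66 [0.4636 0.2683 0.2283] [0.8 0.4 3.7] 69.1
13.92 [0.4629 0.2679 0.2228] [-0.9 -0.1  4.1] 69.3
```

```bash
python3 - <<'E'
from h import *
u=[.4632,.268]
def st(): print(round(arm.read_time(),2),np.round(arm.read_tool_pos(),4),np.round(arm.read_ft_force(),1),np.round(arm.read_wrist_torque(),2),round(arm.read_finger_force(),1))
z=.2225
while z>.2185:
    z-=.0007; arm.line_to(u+[z],.02,down(np.radians(105))); arm.pause(.1); st()
    if arm.read_ft_force()[2]>9: break
print("z",z); arm.pause(.2)
for a in(5,-5,-15,-23,-30):
    arm.movep(u+[z],down(np.radians(a+90))); st()
    if abs(arm.read_wrist_torque()[2])>1.5: print("stop");break
arm.pause(.3); st(); print(arm.read_eef_rot(),down(np.radians(60)))
w=snapshot("wrist"); t=snapshot("top")
cv2.imwrite("pics/w3.png",np.hstack([cv2.resize(w,(480,360)),cv2.resize(snapshot("side")[100:200,190:278],(317,360))]))
E
```

```text
14.27 [0.4629 0.268  0.2227] [-0.9 -0.8  8.2] [-0.09  0.16 -0.02] 69.9
14.62 [0.4629 0.268  0.2225] [-2.  -1.  11.9] [-0.21  0.39  0.01] 70.4
z 0.2211
15.07 [0.4626 0.268  0.222 ] [-1.3 -0.9  8.3] [-0.1   0.42 -0.05] 69.7
15.33 [0.4626 0.2682 0.222 ] [-1.8 -0.3  7.9] [-0.07  0.33 -0.11] 69.7
15.59 [0.4626 0.2683 0.222 ] [-2.8 -0.4  8.8] [ 0.03  0.39 -0.04] 69.7
15.84 [0.4626 0.2685 0.222 ] [-1.7  0.5  8.4] [ 0.09  0.31 -0.01] 69.7
16.09 [0.4626 0.2686 0.222 ] [-1.7  0.3  7.4] [ 0.15  0.32 -0.06] 69.7
16.39 [0.4627 0.2686 0.222 ] [-0.8 -0.2  7.8] [ 0.17  0.31 -0.01] 69.7
[ 2.58894201e-01  9.65905533e-01  3.60848419e-04 -4.06049970e-04] [0.25881905 0.96592583 0.         0.        ]
```

View pics/w3.png

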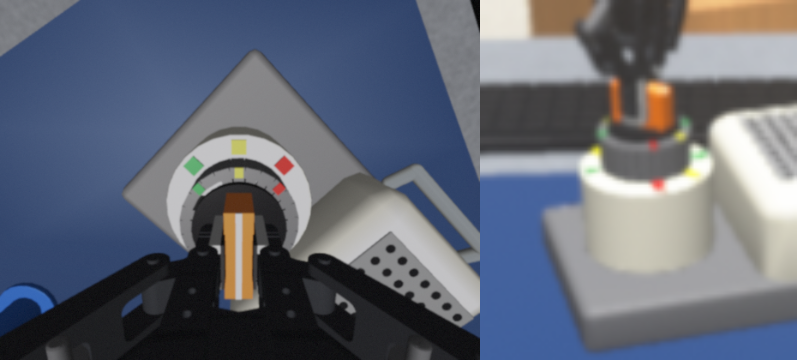

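The wrist view shows the bar's white line (x≈239) in line with the yellow marks (239,147) and (239,173). The side view shows the flange seated on the collar, so I'm handing it in.

```bash
python3 - <<'E'
from station import ticket
print(ticket.finish_job())
E
```

```text
the job is handed in; nothing more can be done
None
```

I handed the job in at about 16.5 s on the robot's clock: the cartridge is pressed down in the collar and turned to the yellow marks, still gripped, and never reached the red lock; no verdict came back.

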